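# Fetch a parts pot from under the bench riser with the reacher

### The arm

A 6-joint arm with a two-finger parallel gripper is mounted at the origin on the work surface. World frame = base frame: x ahead of the robot, y to its left, z up, the work surface at z = 0. Lengths are in m, angles in degrees, forces in N, time in s.
With the tool pointing down it reaches from about 0.375 to 0.825 m from the base axis. Payload 5.5 kg.
Tool frame: the origin (TCP) lies midway between the tips of the shut fingers; the grasp point (between the pads) lies 19 mm behind it; z points along the fingers, y is the line along which they close (so a half turn about z gives the same grasp; the last joint's range is limited). The gripper opens to 85 mm and grips with 20 to 120 N. Pads are 22 mm wide; open, the fingers measure 114 mm over their backs; the gripper's body (76 mm by 85 mm) begins 54 mm behind the grasp point. The pads swing forward as they close: fully open they stand 13 mm farther back than shut.
Start: joints at [-73.51, 17.962, -2.699, 69.339, 0, 90], TCP at [0.17, -0.575, 0.231] pointing down, gripper open.
Joint ranges: [-152.73, 152.73], [-39.44, 99.34], [-58.76, 71.6], [-118.89, 123.64], [-81.53, 83.1], [-180, 180]. Speed limits (degrees/s): [136.94, 136.94, 172.46, 180, 180, 180].

### API

Orientations are given as [roll, pitch, yaw] about the fixed x, y, z axes, in that order (R = Rz(yaw) Ry(pitch) Rx(roll)).
In Python, from bench import env gives the robot as it stands. The module is installed in compiled form; this text tells all that it offers.
- The arm moves only by the tool drive_tool, never from a script. Its argument "moves" is a list of rows, each a list of 7 numbers: the turn, a rotation vector about the tool's x, y, z in units of 6 degrees (1.0 is 6 degrees), then the shift along the tool's x, y, z in units of 40 mm (1.0 is 40 mm), then the finger opening in mm, from 0 to 85.4. A call has 1 to 5 rows; each row shifts and turns the commanded pose from where the row before left it, along the tool's axes as they then stand; what a row does not reach is not made up. A row lasts 1/8 s, in which the tool goes at most 62.5 mm and 10.7 degrees, less where a joint would pass 70% of its speed; a pose out of reach is approached as far as the arm can. A call is refused whole if a number of a shift passes 1 or a number of a turn 1, either way. A call with a gripper value outside its range is refused whole. The fingers move at their own pace and stop on an object; "force" is the grip in N (left out, the last holds). Time passes only in rows, so rows that do not move let the fingers close. It gives the time, the measured TCP pose, the force, the opening and the grip force at its end, in the units of the state.
- env.sense(): the state, without advancing time (a new reading comes with each control period).
- env.snapshot(name): name is "scene" or "top" or "wrist"; returns a dict with "color" (384x512x3 uint8, blue, green, red), "camera_matrix" (3x3 intrinsics, pixels), "eye" and "orientation" of the camera in the world. Camera axes: x right, y down, z forward; pixel columns grow to the right and rows downward; lengths in m; the calibration is good to about 2 mm. A picture is of the moment at which its call begins. There is no depth.
- env.close_job(): hands the job in; it is judged then, once.
The state is a dict: "t": time; "joint_pos": joint angles; "joint_vel": joint speeds; "effort": joint torques, N m; "ee_pos": TCP position; "tool_rot": TCP orientation; "contact_force": force on the tool from outside, world axes, zero at the start; "moment": the same for the moment, N m; "grip_width": finger opening in m; "finger_force": force on a finger pad.
Only numpy, scipy, OpenCV 4.12 (cv2) and the standard library are available. Lean on these libraries where they do the work, as an engineer would, in place of code of your own. Each camera call takes 0.05 s, during which the arm holds its last target. There are 200 camera calls.

### The job

A little glass-lidded parts pot has ended up at the back of the low gap under the bench riser, where no hand fits. Take up the reacher, slide its jaws round the pot, squeeze the trigger just enough to hold it gently, because hard squeezing dents the thin pot, then draw it out, lift it clear of the bench and set it down upright in the wooden tray without ever touching it with your own fingers. Finally stand the reacher down on the open bench, let go of it, and leave the riser and the other things undisturbed.

Things in the scene. Friction and masses are not known exactly. Their poses are not given: they have to be found in the camera images.
- reacher: Pick-up reacher standing on the bench, 320 mm long, 350 g, balanced at the grip. Origin: on its underside below the grip; +x along the shaft to the jaws, z up. Steel heel 46 mm wide, 12 high, from x -103 to +22; above it a housing 50 x 58 mm up to z 32; shaft 12 mm thick at z 22; cross head at x 166, 84 mm wide, z 16 to 28, with a foot down to z 0. Beyond x 30 nothing is higher than 30 mm.
- reacher_grip (a point): Where to hold the reacher: between its two upright slabs, 62 mm above its underside. Slabs: 36 mm long along x, z 30 to 92; the fixed grip (black, outer face y -29) and the trigger (grey, outer face y +29 when released). Taken together from above, fingers closing along y, 58 mm wide when released.
- reacher_throat (a point): Middle of the jaws' length, on the centre line: x 196, y 0, z 12 mm in the reacher's frame. Two flat steel jaws, x 172 to 218 clear, z 3 to 21, face each other across y. Released, the trigger-side one's inner face is at y +30; the other's stays clamped where the last user set it, anywhere from y -30 to -18 (differs each time, not measured): the mouth is 48 to 60 mm wide.
- trigger (a joint): Squeeze of the trigger, m: 0 released, 0.033 full. The slabs are then 58 mm minus this over their outer faces. A spring pushes back with 8 N released, evenly rising to 10 N at full; what the fingers press beyond that goes through a springy rod (about 3 N per mm) to the jaw. Squeezed by 2 to 4 mm, the reacher is held with its jaws still wide open.
- jaw: Moving (trigger-side) jaw of the reacher; it moves to the other jaw by as much as the trigger is squeezed, less the rod's give. Its origin is the reacher's when released; the plate is at x 168 to 218, y 30 to 36, z 3 to 21 mm in that frame.
- pot: Round aluminium parts pot with a glass lid and a small brass knob, 32 mm across (its lower 18 mm), 28 mm high in all, about 35 g, thin-walled: more than 7 N from a jaw dents it; 2 to 5 N holds it. Stands on the bench under the riser. Origin: centre of its underside, z up.
- riser: Low fixed riser on the bench, 240 mm (x) by 200 mm (y), clear plastic top 6 mm thick whose underside is 56 mm above the bench. Origin: on the bench under its centre. Open at its front, which is the side at y -100 (its -y side), and at +x but for a 12 mm post at the corner x +120, y -100; wooden walls 10 mm thick along x -120 and y +100.
- tray: Fixed open wooden tray, 120 x 120 mm outside, walls 4 mm thick and 10 mm high, floor 4 mm above the bench. Origin: centre of its underside.
- vial: Bystander: amber glass vial with black cap, 22 mm across, 50 mm high. Origin at its foot.
- spool: Bystander: green spool, 28 mm across, 32 mm high. Origin at its foot.
- loupe: Bystander: black eye loupe, 38 mm across, 38 mm high. Origin at its foot.
- tin: Bystander: round dark wooden tin, 52 mm across, 24 mm high, standing on the riser's top. Origin at its foot.

How it is judged:
By the outcome, as a careful person would: the job done as asked, in the order asked, and still so for the second after the job is handed in, with the robot touching nothing.
It also fails if it takes over 72 s, if anything falls off the work surface, if the arm or the gripper's body presses on something with over 40 N, if the wrist force passes 120 N, or if a joint passes its speed limit or range.

## Working session

There is one attempt and no reset: what is moved stays moved. The work goes in short steps, Python scripts to look and compute and a tool call to move; the robot and the scene stay as the last step left them, time stands still between calls to the robot, and variables do not carry over. Pictures are saved under pics/ and viewed, at most 10 in all, crops included, and the job is handed in when it is done.

Besides the shell and the picture viewer there is one more tool, called by a JSON object that holds its "api" and its "payload". drive_tool: Moves the arm, as the interface text tells. Its arguments: {"type":"object","properties":{"moves":{"type":"array","items":{"type":"array","items":{"type":"number"}}},"force":{"type":"number"}},"required":["moves"]}

```bash
mkdir -p pics; cat > h.py <<'E'
import numpy as np,cv2
from bench import env
from scipy.spatial.transform import Rotation as R
def snap(n,f=None):
    s=env.snapshot(n)
    if f: cv2.imwrite('pics/'+f,s['color'])
    return s
def rot(s):
    o=np.array(s['orientation'],float)
    if o.shape==(3,3): return o
    return R.from_euler('xyz',o,degrees=True).as_matrix() if o.size==3 else R.from_quat(o).as_matrix()
def ray(s,u,v):
    K=np.array(s['camera_matrix']);d=rot(s)@np.linalg.inv(K)@np.array([u,v,1.]);return np.array(s['eye']),d
def onz(s,u,v,z):
    e,d=ray(s,u,v);return e+d*(z-e[2])/d[2]
def proj(s,p):
    c=np.array(s['camera_matrix'])@(rot(s).T@(np.array(p)-np.array(s['eye'])));return c[:2]/c[2]
E
python3 - <<'E'
from h import *
a=snap('scene');b=snap('top');
for s in(a,b): print(s['eye'],s['orientation'],s['camera_matrix'])
cv2.imwrite('pics/a.png',a['color']);cv2.imwrite('pics/b.png',cv2.resize(b['color'],(800,600)))
print(env.sense())
E
```

```text
[ 1.13638356 -0.16630074  0.62767014] [-132.9313081    -0.24510422   68.66721702] [[350.52024264   0.         254.81650075]
 [  0.         350.52024264 192.64670799]
 [  0.           0.           1.        ]]
[0.43749664 0.03954346 1.04713323] [-169.4054574     2.16526065  -91.18437622] [[470.99853436   0.         252.04174701]
 [  0.         470.99853436 193.3834066 ]
 [  0.           0.           1.        ]]
{'t': 0.1, 'joint_pos': array([-7.35104893e+01,  1.79984830e+01, -2.74614888e+00,  6.93412128e+01,
       -7.00462337e-04,  8.99990972e+01]), 'joint_vel': array([-0.04647238, -0.04045606,  0.03395029,  0.08153987, -0.06124394,
       -0.02246466]), 'effort': array([-5.61705874e-04, -5.40767062e+01,  3.40540946e+01,  1.11746503e-02,
       -3.09026473e-05, -1.00970769e-05]), 'ee_pos': array([ 0.17015596, -0.57483756,  0.23055611]), 'tool_rot': array([-1.79914155e+02,  6.99108925e-04,  1.64904145e+01]), 'contact_force': array([-0.77104154,  0.74906372,  0.25702088]), 'moment': array([-0.03843923,  0.00971323,  0.01520191]), 'finger_force': 0.0, 'grip_width': 0.08523681200063359}
```

View pics/a.png

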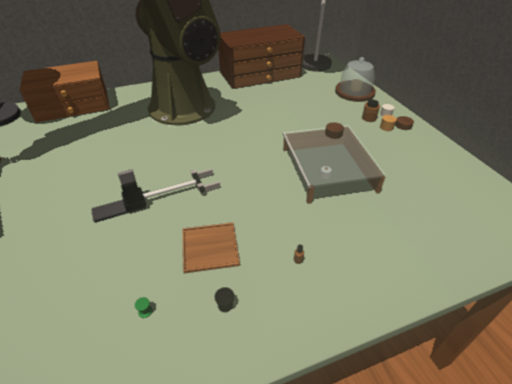

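View pics/b.png

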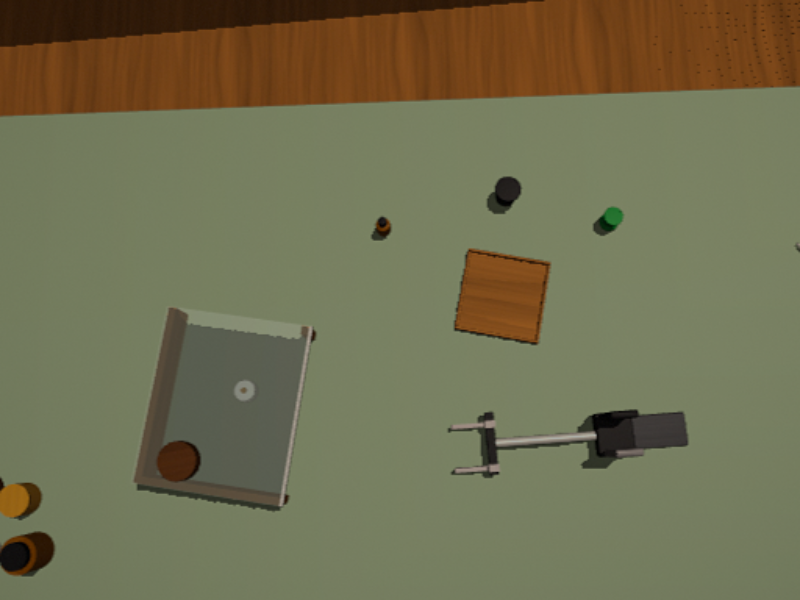

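The top view has world +x up and +y left. The riser's open front faces -y, towards the reacher, whose jaws point roughly +y. The pot shows at about (245,390) in the 800 px picture, seen through the clear top.

```bash
python3 - <<'E'
from h import *
b=snap('top');a=snap('scene')
f=512/800
def t(n,u,v,z): print(n,onz(b,u*f,v*f,z).round(4))
for n,u,v,z in [('riserTL',172,309,.062),('riserTR',313,327,.062),('riserBL',137,484,.062),('riserBR',284,505,.062),('knob',244,391,.028),('tin',178,460,.086),
 ('trayTL',468,250,.01),('trayTR',550,263,.01),('trayBR',537,343,.01),('trayBL',456,328,.01),('vial',383,221,.05),('loupe',508,188,.038),('spool',613,214,.032),
 ('heelR',686,414,.012),('heelR2',688,446,.012),('jawtipT',451,428,.021),('jawtipB',456,471,.021),('headT',489,414,.028),('headB',494,473,.028),('shaft0',593,437,.028),('shaft1',498,442,.028),('blk',625,413,.092),('gry',630,453,.092)]: t(n,u,v,z)
# pot two-view: scene (326,171)
p=onz(a,326,170,.028);print('knob scene',p)
crop=cv2.resize(b['color'][235:325,280:450],None,fx=4.7,fy=4.7,interpolation=cv2.INTER_CUBIC);cv2.imwrite('pics/c.png',crop)
E
```

```text
riserTL [0.6215 0.3786 0.062 ]
riserTR [0.5913 0.1836 0.062 ]
riserBL [0.388 0.417 0.062]
riserBR [0.3578 0.2217 0.062 ]
knob [0.5092 0.2849 0.028 ]
tin [0.4184 0.3555 0.086 ]
trayTL [ 0.7063 -0.0343  0.01  ]
trayTR [ 0.6834 -0.151   0.01  ]
trayBR [ 0.5682 -0.126   0.01  ]
trayBL [ 0.5926 -0.0129  0.01  ]
vial [0.7416 0.0862 0.05  ]
loupe [ 0.7885 -0.0929  0.038 ]
spool [ 0.7469 -0.24    0.032 ]
heelR [ 0.4648 -0.3231  0.012 ]
heelR2 [ 0.4217 -0.3218  0.012 ]
jawtipT [ 0.4526 -0.0005  0.021 ]
jawtipB [ 0.395  -0.0052  0.021 ]
headT [ 0.4702 -0.0526  0.028 ]
headB [ 0.3917 -0.0558  0.028 ]
shaft0 [ 0.4365 -0.191   0.028 ]
shaft1 [ 0.4325 -0.063   0.028 ]
blk [ 0.4656 -0.2188  0.092 ]
gry [ 0.4158 -0.2212  0.092 ]
knob scene [0.5223205  0.28283017 0.028     ]
```

View pics/c.png

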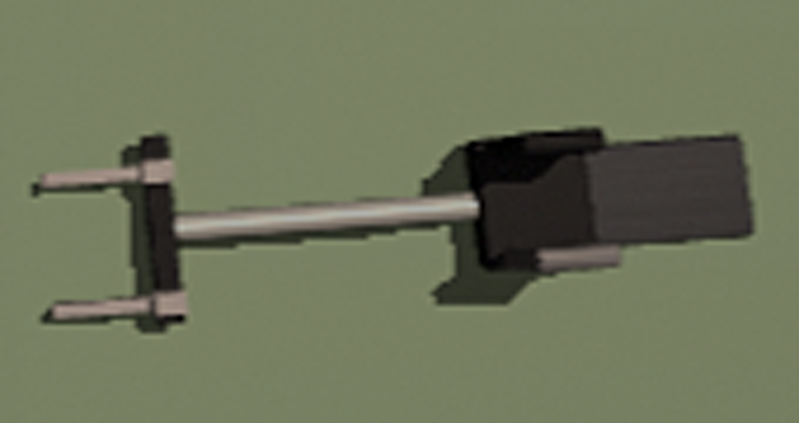

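The crop shows the reacher: its axis is at yaw ≈92.4° and its origin ≈(0.439,-0.220). The jaws are at left, with the trigger (grey) slab at the bottom (-x side). Next I move above the grip.

{"api": "drive_tool", "payload": {"moves": [[0,0,0,0.9,-0.66,0,85],[0,0,0,0.9,-0.66,0,85],[0,0,0,0.9,-0.66,0,85],[0,0,0,0.9,-0.66,0,85],[0,0,0,0.9,-0.66,0,85]]}}

```text
t: 0.82
ee_pos: [0.3061, -0.3964, 0.2313]
tool_rot: [180.0, -0.0, 16.5]
contact_force: [-0.0, -0.9, 0.4]
grip_width: 0.085
finger_force: 0.0
```

{"api": "drive_tool", "payload": {"moves": [[0,0,0,0.9,-0.66,0,85],[0,0,0,0.9,-0.66,0,85],[0,0,0,0.9,-0.66,0,85],[0,0,0,0.9,-0.66,0,85],[0,0,0,0.9,-0.66,0,85]]}}

```text
t: 1.45
ee_pos: [0.4412, -0.2187, 0.2313]
tool_rot: [180.0, -0.0, 16.5]
contact_force: [0.6, -0.3, -0.5]
grip_width: 0.0847
finger_force: 0.0
```

{"api": "drive_tool", "payload": {"moves": [[0,0,-1,0,0,0,85],[0,0,-1,0,0,0,85],[0,0,-1,0,0,0,85],[0,0,-1,0,0,0,85],[0,0,-1,0,0,0,85]]}}

```text
t: 2.08
ee_pos: [0.4405, -0.2199, 0.2312]
tool_rot: [-180.0, 0.0, 46.7]
contact_force: [0.2, 0.0, 0.4]
grip_width: 0.0851
finger_force: 0.0
```

{"api": "drive_tool", "payload": {"moves": [[0,0,-1,0,0,0,85],[0,0,-1,0,0,0,85],[0,0,-1,0,0,0,85],[0,0,-1,0,0,0,85],[0,0,-1,0,0,0,85]]}}

```text
t: 2.7
ee_pos: [0.4404, -0.2199, 0.2312]
tool_rot: [-180.0, -0.0, 76.7]
contact_force: [-0.6, 0.6, 0.6]
grip_width: 0.0854
finger_force: 0.0
```

{"api": "drive_tool", "payload": {"moves": [[0,0,-0.9,0,0,0,85],[0,0,-0.9,0,0,0,85],[0,0,-0.85,0,0,0,85],[0,0,0,0,0,0,85]]}}

```text
t: 3.2
ee_pos: [0.4405, -0.2199, 0.2312]
tool_rot: [-180.0, -0.0, 92.3]
contact_force: [0.2, -0.3, -0.1]
grip_width: 0.0851
finger_force: 0.0
```

```bash
python3 - <<'E'
from h import *
s=env.sense();print(s['t'],s['joint_pos'],s['ee_pos'],s['tool_rot'])
w=snap('wrist','w1.png');print(w['eye'],w['orientation'],w['camera_matrix'])
E
```

```text
3.2 [-2.65345529e+01  6.39857095e+00 -1.71825266e+01  6.64323482e+01
  1.80161848e-03  6.11291452e+01] [ 0.44045908 -0.21992492  0.23120446] [-1.79989095e+02 -8.06978560e-03  9.23363009e+01]
[ 0.43685542 -0.14647584  0.37409644] [1.62977449e+02 2.92996524e-02 2.29724346e+00] [[275.12355654   0.         254.23014132]
 [  0.         275.12355654 189.7911977 ]
 [  0.           0.           1.        ]]
```

View pics/w1.png

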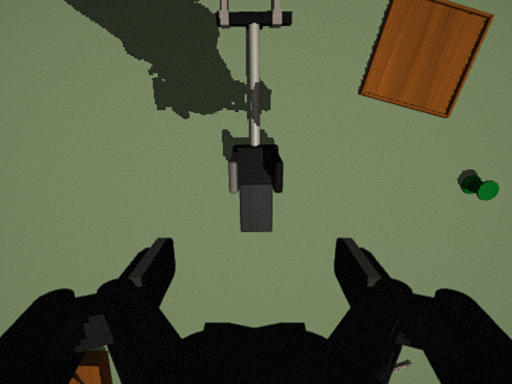

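The wrist view shows the slabs at about (235,177) grey and (278,172) black, with the shaft along column 255. The jaws are at the top, at (223,12) and (277,12).

```bash
python3 - <<'E'
from h import *
w=snap('wrist')
for n,u,v,z in [('greytop',234,193,.092),('greytop front',234,163,.092),('blkR',283,190,.092),('blk front',281,157,.092),('shaftnear',255.5,145,.028),('shaftfar',254,24,.028),('heelL',242,231,.012),('heelR',272,231,.012),('head L',217,18,.028),('headR',292,18,.028),('jawL in',229,5,.021),('jawR in',272,5,.021),('jawLout',219,5,.021),('jawRout',282,5,.021),
('trayTR',493,15,.01),('trayBR',448,116,.01),('trayBL',360,93,.01)]: print(n,onz(w,u,v,z).round(4))
for p in [(.437,-.2195,.032),(.437+.029,-.2195,.092),(.437-.029,-.2195,.092)]: print(proj(w,p))
E
```

```text
greytop [ 0.4186 -0.2373  0.092 ]
greytop front [ 0.418  -0.2045  0.092 ]
blkR [ 0.471  -0.2318  0.092 ]
blk front [ 0.4665 -0.1963  0.092 ]
shaftnear [ 0.4402 -0.1937  0.028 ]
shaftfar [ 0.4331 -0.06    0.028 ]
heelL [ 0.4259 -0.3201  0.012 ]
heelR [ 0.4692 -0.3184  0.012 ]
head L [ 0.392  -0.0557  0.028 ]
headR [ 0.4748 -0.0525  0.028 ]
jawL in [ 0.4045 -0.0406  0.021 ]
jawR in [ 0.4523 -0.0388  0.021 ]
jawLout [ 0.3934 -0.0411  0.021 ]
jawRout [ 0.4634 -0.0383  0.021 ]
trayTR [ 0.7092 -0.0354  0.01  ]
trayBR [ 0.6848 -0.1495  0.01  ]
trayBL [ 0.5682 -0.1263  0.01  ]
[252.14708843 165.7955968 ]
[279.06810641 178.71552757]
[224.29135063 176.61797382]
```

{"api": "drive_tool", "payload": {"moves": [[0,0,0,0,0,1,85],[0,0,0,0,0,1,85],[0,0,0,0,0,1,85],[0,0,0,0,0,1,85],[0,0,-0.05,0,-0.025,0.72,85]], "force": 20}}

```text
t: 3.92
ee_pos: [0.4389, -0.2197, 0.0408]
tool_rot: [-179.9, -0.0, 92.6]
contact_force: [0.2, -0.1, -0.6]
grip_width: 0.085
finger_force: 0.0
```

{"api": "drive_tool", "payload": {"moves": [[0,0,0,0,0,0,70],[0,0,0,0,0,0,62],[0,0,0,0,0,0,58],[0,0,0,0,0,0,55],[0,0,0,0,0,0,55]]}}

```text
t: 4.55
ee_pos: [0.4426, -0.2206, 0.0448]
tool_rot: [179.7, 0.1, 92.7]
contact_force: [2.8, 2.1, 6.3]
grip_width: 0.0552
finger_force: 10.0
```

{"api": "drive_tool", "payload": {"moves": [[0,0,0,0,0,0,55],[0,0,0,0,0,0,55]]}}

```text
t: 4.8
ee_pos: [0.4426, -0.2206, 0.0448]
tool_rot: [179.7, 0.1, 92.7]
contact_force: [3.0, 1.5, 6.2]
grip_width: 0.0554
finger_force: 9.9
```

```bash
python3 - <<'E'
from h import *
s=env.sense();print(s)
w=snap('wrist','w2.png')
E
```

```text
{'t': 4.8, 'joint_pos': array([-26.56216493,  15.6599427 , -32.38826047,  41.6281303 ,
         0.10446023,  60.72227505]), 'joint_vel': array([ 0.05368877, -0.03711092, -0.00976783, -0.1096939 ,  0.03460823,
        0.00768248]), 'effort': array([ -1.742732  , -41.42972589,  23.79716992,   0.84136371,
        -1.06323536,   0.06373006]), 'ee_pos': array([ 0.44259225, -0.22059378,  0.04480473]), 'tool_rot': array([1.79666593e+02, 6.71712305e-02, 9.27156596e+01]), 'contact_force': array([2.99407099, 1.54220663, 6.17980305]), 'moment': array([ 0.42805859, -0.7112982 ,  0.0426217 ]), 'finger_force': 9.873583316802979, 'grip_width': 0.05536604897393792}
```

View pics/w2.png

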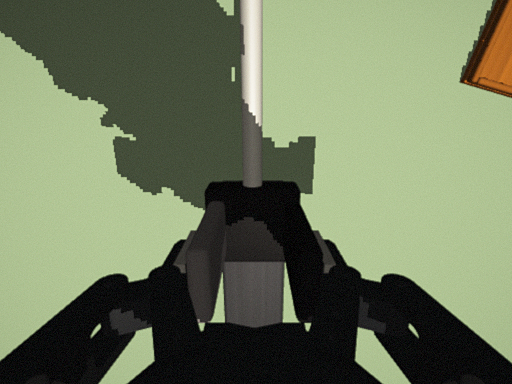

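{"api": "drive_tool", "payload": {"moves": [[0,0,0,0,0,-0.25,55],[0,0,0,0,0,-0.4,55],[0,0,0,0,0,-0.35,55],[0,0,0,0.4,0.05,0,55],[0,0,0,0.6,0.1,0,55]]}}

```text
t: 5.48
ee_pos: [0.4436, -0.179, 0.0826]
tool_rot: [180.0, -0.0, 92.6]
contact_force: [-0.4, 0.4, -3.6]
grip_width: 0.055
finger_force: 8.2
```

{"api": "drive_tool", "payload": {"moves": [[0,0,0,0.7,0.1,0,55],[0,0,0,0.7,0.1,0,55],[0,0,0,0.7,0.1,0,55],[0,0,0,0.7,0.1,0,55],[0,0,0.3,0.5,0.1,0,55]]}}

```text
t: 6.1
ee_pos: [0.4566, -0.045, 0.0822]
tool_rot: [-179.9, -0.0, 90.9]
contact_force: [-0.0, 0.2, -2.8]
grip_width: 0.0548
finger_force: 8.1
```

{"api": "drive_tool", "payload": {"moves": [[0,0,0.4,0,0,0,55],[0,0,0.5,0,0,0,55],[0,0,0.5,0,0,0,55],[0,0,0.25,0,0,0,55],[0,0,0,0,0,0,55]]}}

```text
t: 6.72
ee_pos: [0.4571, -0.0466, 0.0823]
tool_rot: [-180.0, -0.0, 81.0]
contact_force: [-0.2, -0.0, -3.8]
grip_width: 0.0551
finger_force: 8.1
```

```bash
python3 - <<'E'
from h import *
s=env.sense();print({k:s[k] for k in('t','ee_pos','tool_rot','contact_force','finger_force','grip_width','moment')})
w=snap('wrist');print(w['eye'],w['orientation']); cv2.imwrite('pics/w3.png',cv2.resize(w['color'],(800,600)))
E
```

```text
{'t': 6.725, 'ee_pos': array([ 0.45709129, -0.04659739,  0.08233738]), 'tool_rot': array([-1.79971167e+02, -5.65288881e-03,  8.10316417e+01]), 'contact_force': array([-0.20497678, -0.01173404, -3.78542938]), 'finger_force': 8.146322965621948, 'grip_width': 0.05506046996437901, 'moment': array([ 0.02989688,  0.00453733, -0.00319863])}
[0.46820207 0.02601726 0.22525823] [ 1.62973729e+02  3.69703225e-02 -9.00371067e+00]
```

View pics/w3.png

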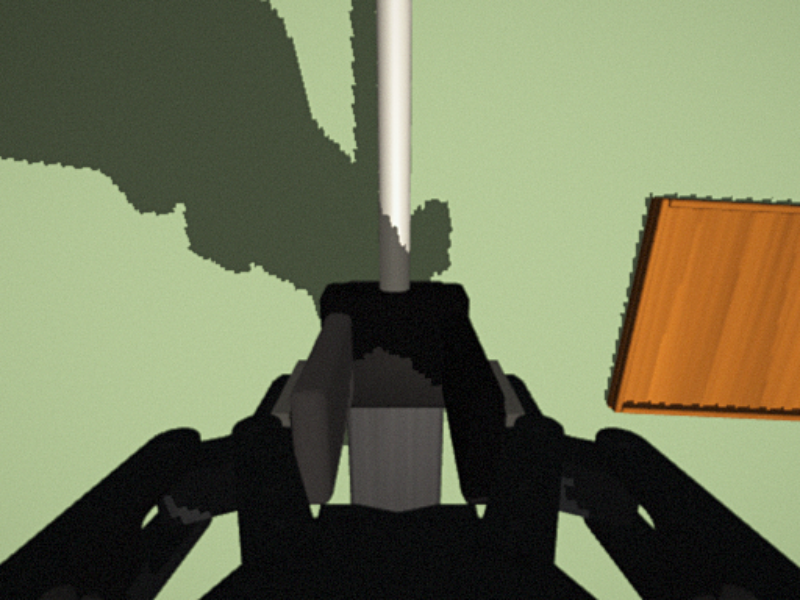

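The wrist view shows the reacher held straight, with its shaft along column 395. The jaws are out of frame, so I turn to the top and scene cameras.

```bash
python3 - <<'E'
from h import *
t=snap('top');a=snap('scene')
c1=cv2.resize(t['color'][190:340,80:380],(800,400),interpolation=cv2.INTER_CUBIC)  # 2.667
c2=cv2.resize(a['color'][120:205,180:390],None,fx=800/210*.6,fy=800/210*.6,interpolation=cv2.INTER_CUBIC)
o=np.zeros((600,800,3),np.uint8);o[:400]=c1;h=min(200,c2.shape[0]);o[400:400+h,:c2.shape[1]]=c2[:h];cv2.imwrite('pics/d.png',o)
cv2.imwrite('pics/t_raw.png',t['color']);cv2.imwrite('pics/a_raw.png',a['color'])
E
```

```text
(no output)
```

View pics/d.png

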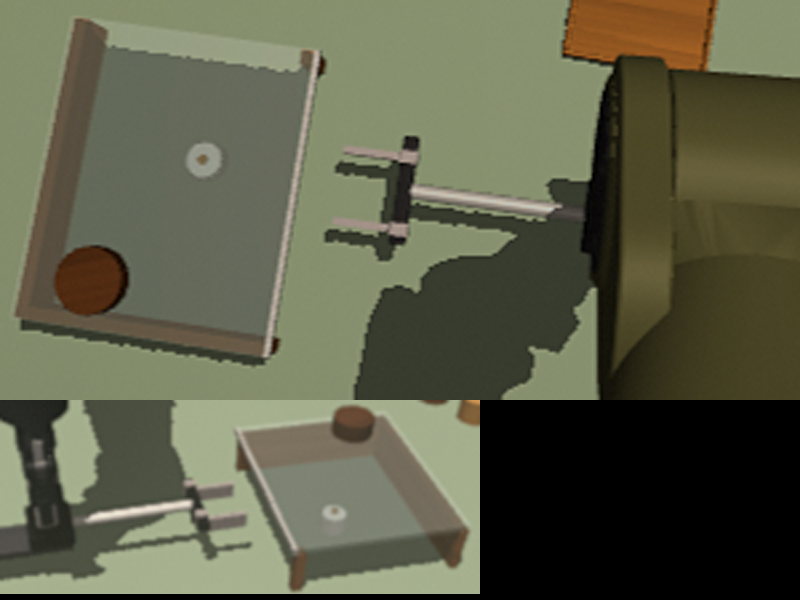

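The top crop shows the knob at (203,159), the jaw tips at (344,151) and (333,223), and the jaw bases at (400,157) and (390,230). The scene crop has the knob at (334,511).

```bash
python3 - <<'E'
from h import *
t=snap('top');a=snap('scene');s=env.sense()
T=lambda x,y,z: onz(t,80+(x+.5)/2.6667-.5,190+(y+.5)/2.6667-.5,z)
A=lambda x,y,z: onz(a,180+(x+.5)/2.286-.5,120+(y-400+.5)/2.286-.5,z)
yaw=np.radians(s['tool_rot'][2]);d=np.array([np.cos(yaw),np.sin(yaw)]);n=np.array([-d[1],d[0]]);g=np.array(s['ee_pos'][:2])
fr=lambda p:((p[:2]-g)@d*1000,(p[:2]-g)@n*1000)
print('knob',T(203,159,.028),A(334,511,.028))
k=T(203,159,.028);print('knob in reacher',fr(k),'scene',fr(A(334,511,.028)))
for nm,x,y,z in [('tipF',344,151,.0585),('tipM',333,223,.0585),('baseF',400,156,.0585),('baseM',390,230,.0585),('headF',410,138,.0655),('headM',397,243,.0655),('shaft',413,192,.0655),('shaft2',555,210,.0655),('frontTR',319,52,.062),('frontBR',267,356,.062)]: print(nm,np.round(fr(T(x,y,z)),1))
for nm,x,y,z in [('tipF',244,519,.0585),('tipM',232,489,.0585)]: print('sc',nm,np.round(fr(A(x,y,z)),1))
print(T(319,52,.062),T(267,356,.062))
E
```

```text
knob [0.51127426 0.28573607 0.028     ] [0.51565442 0.286106   0.028     ]
knob in reacher (np.float64(337.0314648013641), np.float64(-1.1776567076566007)) scene (np.float64(338.0817675943252), np.float64(-5.446082338389128))
tipF [219.5 -21.3]
tipM [219.5  35.2]
baseF [175.1 -23.3]
baseM [174.6  34.4]
headF [168.7 -37.8]
headM [167.1  43.5]
shaft [160.4   3.3]
shaft2 [49.8  2.1]
frontTR [250.9 -96.1]
frontBR [253.7 141. ]
sc tipF [216.9 -32.7]
sc tipM [218.5  23. ]
[0.59157326 0.18577985 0.062     ] [0.35784812 0.22567294 0.062     ]
```

{"api": "drive_tool", "payload": {"moves": [[0,0,0,0,0.15,0.3,55],[0,0,0,0,0,0.4,55],[0,0,0,0,0,0.16,55],[0,0,0,0,0,0,55],[0,0,0,0,0,0,55]]}}

```text
t: 7.6
ee_pos: [0.4637, -0.048, 0.0484]
tool_rot: [180.0, -0.0, 81.0]
contact_force: [-0.2, -0.7, -3.9]
grip_width: 0.0551
finger_force: 8.2
```

```bash
python3 - <<'E'
from h import *
t=snap('top');a=snap('scene')
c1=cv2.resize(t['color'][220:300,130:250],(600,400),interpolation=cv2.INTER_CUBIC)
c2=cv2.resize(a['color'][145:185,250:350],(500,200),interpolation=cv2.INTER_CUBIC)
o=np.zeros((600,600,3),np.uint8);o[:400]=c1;o[400:,:500]=c2;cv2.imwrite('pics/e.png',o)
s=env.sense();print(s['ee_pos'],s['tool_rot'],s['contact_force'])
E
```

```text
[ 0.46392626 -0.04800081  0.04858432] [ 1.79942859e+02 -2.13180756e-03  8.09906480e+01] [-0.15162914 -0.18536473 -2.91735841]
```

View pics/e.png

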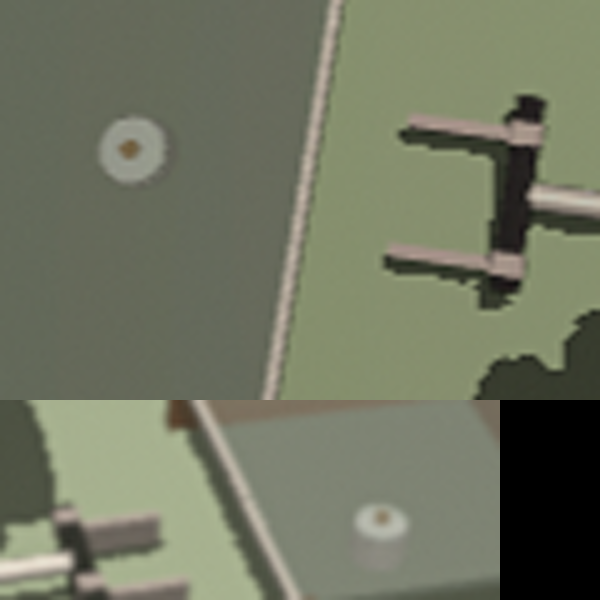

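In the top part (5×) the knob is at (130,149), and the jaw tips are at (412,121) and (392,250). The scene part has the knob at (382,518).

```bash
python3 - <<'E'
from h import *
t=snap('top');a=snap('scene');s=env.sense()
T=lambda x,y,z: onz(t,130+(x+.5)/5-.5,220+(y+.5)/5-.5,z)
A=lambda x,y,z: onz(a,250+(x+.5)/5-.5,145+(y-400+.5)/5-.5,z)
yaw=np.radians(s['tool_rot'][2]);d=np.array([np.cos(yaw),np.sin(yaw)]);n=np.array([-d[1],d[0]]);g=np.array(s['ee_pos'][:2])
fr=lambda p:np.round([(p[:2]-g)@d*1000,(p[:2]-g)@n*1000],1)
print('knob',fr(T(130,149,.028)),'lid',fr(T(132,150,.024)),fr(A(382,517,.028)),'lidscene',fr(A(382,523,.024)))
z=.0245
for nm,x,y in [('tipF',410,120),('tipM',390,250),('F2',508,131),('M2',494,262)]: print(nm,fr(T(x,y,z)))
for nm,x,y in [('F',187,585),('M',158,516)]: print('sc',nm,fr(A(x,y,z)))
E
```

```text
knob [337.5   5.6] lid [337.5   5.8] [339.    2.2] lidscene [339.5   1.8]
tipF [218.8 -23.3]
tipM [218.9  33.1]
F2 [175.8 -24.2]
M2 [173.7  32.1]
sc F [220.8 -26. ]
sc M [221.3  32.5]
```

The pot is centred in the mouth to within about 1 mm and lies 141 mm ahead of the throat. Advancing.

{"api": "drive_tool", "payload": {"moves": [[0,0,0,0.4,0,0,55],[0,0,0,0.6,0,0,55],[0,0,0,0.6,0,0,55],[0,0,0,0.6,0,0,55],[0,0,0,0,0,0,55]]}}

```text
t: 8.43
ee_pos: [0.4777, 0.0411, 0.0483]
tool_rot: [180.0, -0.1, 81.2]
contact_force: [-0.1, 0.6, -3.7]
grip_width: 0.0551
finger_force: 8.1
```

{"api": "drive_tool", "payload": {"moves": [[0,0,0,0.4,0,0,55],[0,0,0,0.4,0,0,55],[0,0,0,0.3,0,0,55],[0,0,0,0.22,0,0,55],[0,0,0,0,0,0,55]]}}

```text
t: 9.05
ee_pos: [0.4856, 0.0917, 0.0481]
tool_rot: [180.0, 0.0, 81.0]
contact_force: [-0.5, -0.2, -4.2]
grip_width: 0.0552
finger_force: 8.1
```

```bash
cat > v.py <<'E'
from h import *
import sys
t=snap('top');a=snap('scene')
c1=cv2.resize(t['color'][220:300,130:250],(600,400),interpolation=cv2.INTER_CUBIC)
c2=cv2.resize(a['color'][145:185,250:350],(500,200),interpolation=cv2.INTER_CUBIC)
o=np.zeros((600,600,3),np.uint8);o[:400]=c1;o[400:,:500]=c2;cv2.imwrite('pics/'+sys.argv[1],o)
s=env.sense();print(s['t'],s['ee_pos'],s['tool_rot'],s['contact_force'],s['finger_force'],s['grip_width'])
E
python3 v.py f.png
```

```text
9.15 [0.48527316 0.09092934 0.04801952] [-1.79987278e+02  2.59182039e-02  8.09901737e+01] [-1.1260359  -0.07229916 -3.27260632] 8.140002340078354 0.055116073714989354
```

View pics/f.png

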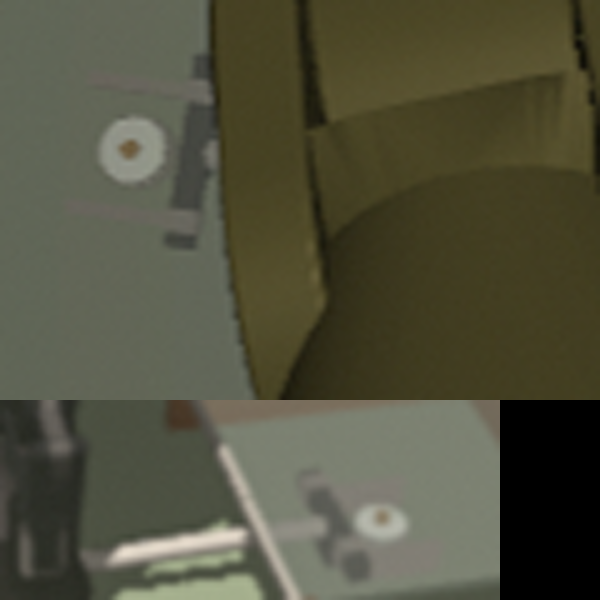

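The pot sits centred between the jaws, at (130,149) with the jaws at rows 84 and 211, and has not moved. Squeezing in steps.

{"api": "drive_tool", "payload": {"moves": [[0,0,0,0,0,0,52],[0,0,0,0,0,0,49],[0,0,0,0,0,0,46],[0,0,0,0,0,0,46]]}}

```text
t: 9.65
ee_pos: [0.4856, 0.0909, 0.0482]
tool_rot: [180.0, 0.0, 81.0]
contact_force: [0.7, -0.7, -2.7]
grip_width: 0.046
finger_force: 8.9
```

{"api": "drive_tool", "payload": {"moves": [[0,0,0,0,0,0,44],[0,0,0,0,0,0,42],[0,0,0,0,0,0,41],[0,0,0,0,0,0,41]]}}

```text
t: 10.15
ee_pos: [0.4859, 0.0913, 0.0483]
tool_rot: [180.0, -0.0, 81.0]
contact_force: [2.3, 0.5, -1.3]
grip_width: 0.0412
finger_force: 9.8
```

{"api": "drive_tool", "payload": {"moves": [[0,0,0,0,0,-0.05,41],[0,0,0,0,0,0,41]]}}

```text
t: 10.4
ee_pos: [0.4848, 0.0911, 0.0499]
tool_rot: [-179.9, 0.0, 81.0]
contact_force: [-0.2, 0.4, -3.5]
grip_width: 0.0414
finger_force: 9.0
```

{"api": "drive_tool", "payload": {"moves": [[0,0,0,0,0,0,40],[0,0,0,0,0,0,40]]}}

```text
t: 10.65
ee_pos: [0.4852, 0.0911, 0.05]
tool_rot: [-180.0, 0.0, 81.0]
contact_force: [-0.2, -0.1, -2.9]
grip_width: 0.0398
finger_force: 9.0
```

{"api": "drive_tool", "payload": {"moves": [[0,0,0,0,0,0,39],[0,0,0,0,0,0,39]]}}

```text
t: 10.9
ee_pos: [0.4854, 0.0911, 0.0501]
tool_rot: [-180.0, 0.0, 81.0]
contact_force: [0.4, 0.5, -3.3]
grip_width: 0.0392
finger_force: 9.1
```

{"api": "drive_tool", "payload": {"moves": [[0,0,0,0,0,-0.01,38.2],[0,0,0,0,0,0,38.2]]}}

```text
t: 11.15
ee_pos: [0.4855, 0.0911, 0.0506]
tool_rot: [180.0, -0.0, 81.0]
contact_force: [-0.8, 0.9, -3.7]
grip_width: 0.0384
finger_force: 9.1
```

{"api": "drive_tool", "payload": {"moves": [[0,0,0,0,0,-0.01,37.5],[0,0,0,0,0,0,37.5]]}}

```text
t: 11.4
ee_pos: [0.4854, 0.0911, 0.0509]
tool_rot: [-180.0, -0.0, 81.0]
contact_force: [1.0, -0.2, -3.7]
grip_width: 0.0377
finger_force: 9.3
```

{"api": "drive_tool", "payload": {"moves": [[0,0,0,0,0,-0.01,36.8],[0,0,0,0,0,0,36.8]]}}

```text
t: 11.65
ee_pos: [0.4854, 0.0911, 0.0513]
tool_rot: [-180.0, 0.0, 81.0]
contact_force: [-0.7, -0.7, -2.6]
grip_width: 0.0368
finger_force: 9.3
```

{"api": "drive_tool", "payload": {"moves": [[0,0,0,0,0,0,36.3],[0,0,0,0,0,0,36.3]]}}

```text
t: 11.9
ee_pos: [0.4855, 0.0911, 0.0513]
tool_rot: [180.0, -0.0, 81.0]
contact_force: [0.3, -0.4, -3.7]
grip_width: 0.0365
finger_force: 11.2
```

{"api": "drive_tool", "payload": {"moves": [[0,0,0,0,0,0,35.8],[0,0,0,0,0,0,35.8]]}}

```text
t: 12.15
ee_pos: [0.4855, 0.0911, 0.0513]
tool_rot: [180.0, -0.0, 81.0]
contact_force: [0.3, -1.8, -2.8]
grip_width: 0.0362
finger_force: 13.4
```

{"api": "drive_tool", "payload": {"moves": [[0,0,0,0,0,0,35.8],[0,0,0,0,0,0,35.8]]}}

```text
t: 12.4
ee_pos: [0.4854, 0.0911, 0.0513]
tool_rot: [-180.0, 0.0, 81.0]
contact_force: [-0.6, -0.1, -3.3]
grip_width: 0.0361
finger_force: 13.4
```

About 4 N at the pot. I lift 8 mm, draw out, then lift clear.

{"api": "drive_tool", "payload": {"moves": [[0,0,0,0,0,-0.1,35.8],[0,0,0,0,0,-0.1,35.8],[0,0,0,-0.15,0,0,35.8],[0,0,0,-0.3,0,0,35.8],[0,0,0,-0.4,0,0,35.8]]}}

```text
t: 13.02
ee_pos: [0.4797, 0.0565, 0.0592]
tool_rot: [-180.0, 0.0, 81.0]
contact_force: [0.2, -0.5, -4.5]
grip_width: 0.0362
finger_force: 13.4
```

{"api": "drive_tool", "payload": {"moves": [[0,0,0,-0.5,0,0,35.8],[0,0,0,-0.5,0,0,35.8],[0,0,0,-0.5,0,0,35.8],[0,0,0,-0.5,0,0,35.8],[0,0,0,-0.5,0,0,35.8]]}}

```text
t: 13.65
ee_pos: [0.4637, -0.0429, 0.0592]
tool_rot: [-180.0, 0.0, 80.9]
contact_force: [0.4, 0.7, -4.5]
grip_width: 0.036
finger_force: 13.5
```

{"api": "drive_tool", "payload": {"moves": [[0,0,0,-0.5,0,0,35.8],[0,0,0,-0.3,0,0,35.8],[0,0,0,-0.15,0,-0.1,35.8],[0,0,0,0,0,-0.3,35.8],[0,0,0,0,0,-0.4,35.8]]}}

```text
t: 14.28
ee_pos: [0.4584, -0.0783, 0.0921]
tool_rot: [-180.0, -0.0, 81.0]
contact_force: [-0.3, 0.2, -4.9]
grip_width: 0.0359
finger_force: 13.5
```

{"api": "drive_tool", "payload": {"moves": [[0,0,0,0,0,-0.4,35.8],[0,0,0,0,0,-0.2,35.8],[0,0,0,0,0,0,35.8]]}}

```text
t: 14.65
ee_pos: [0.4593, -0.0785, 0.1161]
tool_rot: [179.9, -0.0, 81.0]
contact_force: [0.7, -0.4, -4.2]
grip_width: 0.036
finger_force: 13.5
```

```bash
cat > v2.py <<'E'
from h import *
import sys
t=snap('top');a=snap('scene')
c1=cv2.resize(t['color'][150:300,180:400],(587,400),interpolation=cv2.INTER_CUBIC)
c2=cv2.resize(a['color'][140:290,130:350],(293,200),interpolation=cv2.INTER_CUBIC)
o=np.zeros((600,800,3),np.uint8);o[:400,:587]=c1;c3=cv2.resize(a['color'][140:240,130:330],(400,200));o[400:,:400]=c3;cv2.imwrite('pics/'+sys.argv[1],o)
s=env.sense();print(s['t'],s['ee_pos'],s['tool_rot'],s['contact_force'],s['finger_force'],s['grip_width'])
E
python3 v2.py g.png
```

```text
14.75 [ 0.4583013  -0.0785198   0.11505613] [-1.79980799e+02 -2.96419430e-03  8.10084927e+01] [-0.04243559 -0.04436853 -2.87606858] 13.443910628557205 0.035838167507139286
```

View pics/g.png

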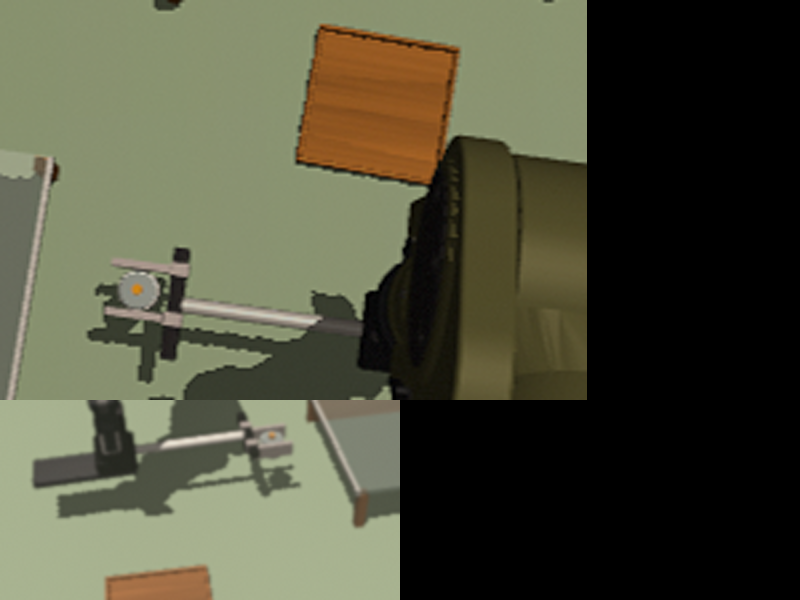

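The pot hangs between the jaws at (137,289), upright and clear of the bench. Moving to the tray.

{"api": "drive_tool", "payload": {"moves": [[0,0,0,-0.2,0.2,0,35.8],[0,0,0,-0.4,0.42,0,35.8],[0,0,0,-0.6,0.62,0,35.8],[0,0,0,-0.6,0.62,0,35.8],[0,0,0,-0.6,0.62,0,35.8]]}}

```text
t: 15.38
ee_pos: [0.5421, -0.1907, 0.1145]
tool_rot: [-180.0, 0.0, 81.0]
contact_force: [0.9, 0.5, -3.0]
grip_width: 0.0355
finger_force: 13.5
```

{"api": "drive_tool", "payload": {"moves": [[0,0,0,-0.6,0.62,0,35.8],[0,0,0,-0.6,0.62,0,35.8],[0,0,0,-0.4,0.42,0,35.8],[0,0,0,-0.26,0.3,0,35.8],[0,0,0,0,0,0,35.8]]}}

```text
t: 16.0
ee_pos: [0.6075, -0.2763, 0.114]
tool_rot: [-180.0, 0.0, 80.9]
contact_force: [-1.1, 0.7, -3.7]
grip_width: 0.0358
finger_force: 13.5
```

```bash
python3 - <<'E'
from h import *
t=snap('top');s=env.sense();print(s['t'],s['ee_pos'],s['tool_rot'],s['contact_force'],s['finger_force'],s['grip_width'])
im=t['color'].astype(int);hsv=cv2.cvtColor(t['color'],cv2.COLOR_BGR2HSV)
def roi(c,r,z):
    u,v=proj(t,[*c,z]);return u,v
# pale lid: low saturation bright pixels near expected
u,v=roi((.638,-.081),0,.085);print('expect',u,v)
Y,X=np.mgrid[:384,:512];m=(hsv[...,1]<60)&(hsv[...,2]>100)&(np.hypot(X-u,Y-v)<30)
n,l,st,ce=cv2.connectedComponentsWithStats(m.astype(np.uint8))
for i in range(1,n):
    if st[i,4]>15: print(st[i],ce[i],onz(t,*ce[i],.088))
o=(hsv[...,0]<18)&(hsv[...,1]>150)&(hsv[...,2]>60)&(X>280)&(X<370)&(Y>140)&(Y<235)
c,_=cv2.findContours(o.astype(np.uint8),0,2);c=max(c,key=cv2.contourArea);r=cv2.minAreaRect(c);print(r);
for p in cv2.boxPoints(r):print(onz(t,*p,.01))
E
```

```text
16.05 [ 0.6068985  -0.27538129  0.11412154] [-1.79917902e+02 -2.84496953e-02  8.09434717e+01] [-0.23678814  1.56455968 -4.65009873] 13.470118045806885 0.036243270835368546
expect 325.5492462828759 182.05138045949488
[319 153  10  10  46] [324.         158.02173913] [ 0.68874425 -0.07992967  0.088     ]
[316 173  29   6  86] [331.95348837 175.25581395] [ 0.65138816 -0.09454386  0.088     ]
[314 178  29  19 238] [327.11764706 187.49159664] [ 0.62581178 -0.08328014  0.088     ]
[343 186  13   7  60] [349.   188.95] [ 0.62148487 -0.12795595  0.088     ]
((321.0486145019531, 188.59539794921875), (53.50128936767578, 52.130558013916016), 9.865806579589844)
[ 0.59321054 -0.00932366  0.01      ]
[ 0.7101708  -0.03367417  0.01      ]
[ 0.68531814 -0.15083606  0.01      ]
[ 0.56975147 -0.1244112   0.01      ]
```

{"api": "drive_tool", "payload": {"moves": [[0,0,0,0,0,0.2,35.8],[0,0,0,0,0,0.4,35.8],[0,0,0,0,0,0.4,35.8],[0,0,0,0,0,0.3,35.8],[0,0,0,0,0,0.1,35.8]]}}

```text
t: 16.68
ee_pos: [0.6064, -0.2744, 0.0578]
tool_rot: [-179.9, -0.0, 81.0]
contact_force: [-0.0, -0.4, -3.8]
grip_width: 0.0359
finger_force: 13.5
```

{"api": "drive_tool", "payload": {"moves": [[0,0,0,0,0,0.025,35.8],[0,0,0,0,0,0,35.8],[0,0,0,0,0,0,35.8]]}}

```text
t: 17.05
ee_pos: [0.6077, -0.2751, 0.059]
tool_rot: [179.9, 0.0, 81.0]
contact_force: [-0.3, 0.9, -4.1]
grip_width: 0.0359
finger_force: 13.5
```

{"api": "drive_tool", "payload": {"moves": [[0,0,0,0,0,0.015,35.8],[0,0,0,0,0,0,35.8],[0,0,0,0,0,0,35.8]]}}

```text
t: 17.42
ee_pos: [0.6072, -0.2749, 0.0577]
tool_rot: [180.0, 0.0, 81.0]
contact_force: [-0.4, -0.2, -3.4]
grip_width: 0.0362
finger_force: 13.5
```

```bash
python3 - <<'E'
from h import *
s=env.sense();print(s['t'],s['ee_pos'],s['contact_force'],s['finger_force'],s['moment'])
E
```

```text
17.425 [ 0.6072079  -0.27490541  0.05773723] [-0.44357592 -0.21759158 -3.43713823] 13.490269482135773 [-0.09172451  0.00401632 -0.06480213]
```

{"api": "drive_tool", "payload": {"moves": [[0,0,0,0,0,0.03,35.8],[0,0,0,0,0,0,35.8],[0,0,0,0,0,0,35.8]]}}

```text
t: 17.8
ee_pos: [0.6072, -0.2749, 0.0564]
tool_rot: [-180.0, -0.0, 81.0]
contact_force: [0.0, -1.2, -4.0]
grip_width: 0.0359
finger_force: 13.5
```

```bash
cat > s.py <<'E'
from h import *
s=env.sense();print(s['t'],s['ee_pos'],s['contact_force'],s['finger_force'],s['moment'],s['tool_rot'])
E
python3 s.py
```

```text
17.8 [ 0.6071875  -0.27485866  0.05644326] [ 0.02591407 -1.19292074 -4.03874346] 13.488420993089676 [-0.03629766  0.04147566 -0.02610714] [-1.79993359e+02 -1.00084117e-03  8.09914441e+01]
```

{"api": "drive_tool", "payload": {"moves": [[0,0,0,0,0,0.025,35.8],[0,0,0,0,0,0,35.8],[0,0,0,0,0,0,35.8]]}}

```text
t: 18.18
ee_pos: [0.6074, -0.275, 0.0557]
tool_rot: [180.0, 0.0, 81.0]
contact_force: [0.1, -0.2, -3.5]
grip_width: 0.0361
finger_force: 13.5
```

```bash
python3 s.py
```

```text
18.175 [ 0.60735846 -0.27503324  0.05569799] [ 0.11277933 -0.17017164 -3.52549713] 13.505572825670242 [-0.02902284 -0.01849981  0.00583621] [1.79978588e+02 8.59017886e-03 8.09825249e+01]
```

{"api": "drive_tool", "payload": {"moves": [[0,0,0,0,0,0.02,35.8],[0,0,0,0,0,0,35.8],[0,0,0,0,0,0,35.8]]}}

```text
t: 18.55
ee_pos: [0.6073, -0.2749, 0.0547]
tool_rot: [180.0, 0.0, 81.0]
contact_force: [0.6, -0.9, -2.8]
grip_width: 0.0362
finger_force: 13.5
```

```bash
python3 s.py
```

```text
18.55 [ 0.60727635 -0.27492802  0.05472517] [ 0.55746416 -0.93047682 -2.81191977] 13.508094996213913 [ 0.00747647 -0.08340335 -0.0073739 ] [1.79993711e+02 3.64666587e-03 8.09869617e+01]
```

{"api": "drive_tool", "payload": {"moves": [[0,0,0,0,0,0.02,35.8],[0,0,0,0,0,0,35.8],[0,0,0,0,0,0,35.8]]}}

```text
t: 18.92
ee_pos: [0.6072, -0.2749, 0.0539]
tool_rot: [-180.0, -0.0, 81.0]
contact_force: [-0.3, -1.4, -1.3]
grip_width: 0.0355
finger_force: 13.5
```

```bash
python3 s.py
```

```text
18.925 [ 0.60722849 -0.2748543   0.05388376] [-0.29576167 -1.40759156 -1.33419444] 13.506730198860168 [ 0.01617082 -0.1019882  -0.0138714 ] [-1.79998568e+02 -3.56751767e-03  8.09897315e+01]
```

The pot is bearing on the tray floor. Releasing slowly to 55 mm, where the reacher is still held with its jaws open.

{"api": "drive_tool", "payload": {"moves": [[0,0,0,0,0,0,36.8],[0,0,0,0,0,0,37.5],[0,0,0,0,0,0,39],[0,0,0,0,0,0,42],[0,0,0,0,0,0,45]]}}

```text
t: 19.55
ee_pos: [0.6072, -0.2748, 0.0538]
tool_rot: [-180.0, -0.0, 81.0]
contact_force: [-1.3, 0.4, -2.9]
grip_width: 0.0453
finger_force: 8.7
```

{"api": "drive_tool", "payload": {"moves": [[0,0,0,0,0,0,48],[0,0,0,0,0,0,51],[0,0,0,0,0,0,54],[0,0,0,0,0,0,54.5],[0,0,0,0,0,0,54.5]]}}

```text
t: 20.18
ee_pos: [0.6072, -0.2749, 0.0539]
tool_rot: [180.0, 0.0, 81.0]
contact_force: [0.4, -0.1, -3.3]
grip_width: 0.0545
finger_force: 8.2
```

```bash
python3 s.py; python3 - <<'E'
from h import *
t=snap('top');hsv=cv2.cvtColor(t['color'],cv2.COLOR_BGR2HSV)
u,v=proj(t,[.636,-.082,.028]);print(u,v);u=int(u);v=int(v)
m=(hsv[...,1]<70)&(hsv[...,2]>90)
for r in m[v-20:v+21,u-24:u+25]: print(''.join('#' if x else '.' for x in r))
E
```

```text
20.175 [ 0.60722227 -0.27489326  0.05391468] [ 0.3786121  -0.07842309 -3.26294302] 8.175452649593353 [-0.00884157  0.00717097  0.01225655] [1.79998604e+02 3.76705446e-04 8.09883677e+01]
323.0516261873782 188.31583150355175
.................................................
.................................................
.................................................
.................................................
.................................................
.................................................
.................................................
...............######...............###..........
..............###############.......######.......
.................#################.#######.......
.........................#########.#######.......
................................##########.......
.................................................
.................................................
.................................................
.....................##..........................
...................########......................
..................#########
[... 472 characters left out ...]

....................########.....................
...................##....##......................
.................................................
.................................................
.................................................
............#########............####............
...........###################...#######.........
................################.#######.........
........................########.######..........
.................................######.........#
......................................#.........#
................................................#
................................................#
................................................#
```

The lid is centred, with clear gaps to both jaws. Lifting off and moving to open bench.

{"api": "drive_tool", "payload": {"moves": [[0,0,0,0,0,-0.15,54.5],[0,0,0,0,0,-0.35,54.5],[0,0,0,0,0,-0.5,54.5],[0,0,0,0,0,-0.4,54.5],[0,0,0,0,0,-0.2,54.5]]}}

```text
t: 20.85
ee_pos: [0.6081, -0.2753, 0.1199]
tool_rot: [179.9, 0.0, 81.0]
contact_force: [0.8, 0.4, -3.8]
grip_width: 0.0543
finger_force: 8.2
```

{"api": "drive_tool", "payload": {"moves": [[0,0,0,0,-0.3,0,54.5],[0,0,0,0,-0.6,0,54.5],[0,0,0,0,-0.7,0,54.5],[0,0,0,0,-0.7,0,54.5],[0,0,0,0,-0.7,0,54.5]]}}

```text
t: 21.48
ee_pos: [0.4863, -0.2553, 0.117]
tool_rot: [-179.9, -0.0, 81.0]
contact_force: [0.5, -1.1, -3.4]
grip_width: 0.0546
finger_force: 8.2
```

{"api": "drive_tool", "payload": {"moves": [[0,0,0,0,-0.7,0,54.5],[0,0,0,0,-0.3,0.2,54.5],[0,0,0,0,0,0.5,54.5],[0,0,0,0,0,0.5,54.5],[0,0,0,0,0,0.3,54.5]]}}

```text
t: 22.1
ee_pos: [0.4483, -0.2493, 0.0563]
tool_rot: [-179.9, -0.0, 81.0]
contact_force: [0.2, -0.1, -3.1]
grip_width: 0.0544
finger_force: 8.2
```

{"api": "drive_tool", "payload": {"moves": [[0,0,0,0,0,0.08,54.5],[0,0,0,0,0,0,54.5],[0,0,0,0,0,0,54.5]]}}

```text
t: 22.48
ee_pos: [0.4498, -0.2501, 0.0553]
tool_rot: [179.9, 0.0, 81.0]
contact_force: [0.1, 0.2, -3.1]
grip_width: 0.0548
finger_force: 8.2
```

{"api": "drive_tool", "payload": {"moves": [[0,0,0,0,0,0.05,54.5],[0,0,0,0,0,0,54.5]]}}

```text
t: 22.72
ee_pos: [0.4493, -0.2499, 0.0528]
tool_rot: [180.0, 0.0, 81.0]
contact_force: [0.7, 0.7, -4.1]
grip_width: 0.0543
finger_force: 8.2
```

```bash
python3 s.py
```

```text
22.725 [ 0.44927367 -0.24985587  0.05282055] [ 0.65794736  0.72889597 -4.07967558] 8.170502632856369 [ 0.00763252  0.00907392 -0.03369282] [1.79986648e+02 3.95083176e-03 8.09878132e+01]
```

{"api": "drive_tool", "payload": {"moves": [[0,0,0,0,0,0.06,54.5],[0,0,0,0,0,0,54.5]]}}

```text
t: 22.98
ee_pos: [0.449, -0.2497, 0.0501]
tool_rot: [-180.0, -0.0, 81.0]
contact_force: [-0.5, 0.1, -3.2]
grip_width: 0.0544
finger_force: 8.2
```

{"api": "drive_tool", "payload": {"moves": [[0,0,0,0,0,0.04,54.5],[0,0,0,0,0,0,54.5]]}}

```text
t: 23.22
ee_pos: [0.4491, -0.2498, 0.0485]
tool_rot: [-180.0, -0.0, 81.0]
contact_force: [-0.9, -1.0, -3.6]
grip_width: 0.0543
finger_force: 8.2
```

{"api": "drive_tool", "payload": {"moves": [[0,0,0,0,0,0.03,54.5],[0,0,0,0,0,0,54.5]]}}

```text
t: 23.48
ee_pos: [0.4491, -0.2498, 0.0474]
tool_rot: [-180.0, -0.0, 81.0]
contact_force: [0.2, 0.2, -3.0]
grip_width: 0.0545
finger_force: 8.2
```

{"api": "drive_tool", "payload": {"moves": [[0,0,0,0,0,0.03,54.5],[0,0,0,0,0,0,54.5]]}}

```text
t: 23.72
ee_pos: [0.4493, -0.2497, 0.0463]
tool_rot: [180.0, -0.0, 81.0]
contact_force: [0.0, 0.6, -2.7]
grip_width: 0.0543
finger_force: 8.2
```

{"api": "drive_tool", "payload": {"moves": [[0,0,0,0,0,0.03,54.5],[0,0,0,0,0,0,54.5]]}}

```text
t: 23.98
ee_pos: [0.4494, -0.2497, 0.0453]
tool_rot: [180.0, -0.0, 81.0]
contact_force: [-0.7, 1.6, 1.0]
grip_width: 0.0542
finger_force: 8.1
```

{"api": "drive_tool", "payload": {"moves": [[0,0,0,0,0,0.025,54.5],[0,0,0,0,0,0,54.5]]}}

```text
t: 24.22
ee_pos: [0.4496, -0.2499, 0.0449]
tool_rot: [180.0, 0.0, 81.0]
contact_force: [-1.1, 2.4, 6.9]
grip_width: 0.0544
finger_force: 7.3
```

Standing on the bench. Releasing.

{"api": "drive_tool", "payload": {"moves": [[0,0,0,0,0,-0.025,54.5],[0,0,0,0,0,0,57],[0,0,0,0,0,0,60],[0,0,0,0,0,0,68],[0,0,0,0,0,0,76]]}}

```text
t: 24.85
ee_pos: [0.4494, -0.25, 0.0453]
tool_rot: [180.0, 0.0, 81.0]
contact_force: [0.5, -0.3, -0.2]
grip_width: 0.0757
finger_force: 0.0
```

{"api": "drive_tool", "payload": {"moves": [[0,0,0,0,0,0,85],[0,0,0,0,0,0,85],[0,0,0,0,0,-0.3,85],[0,0,0,0,0,-0.6,85],[0,0,0,0,0,-1,85]]}}

```text
t: 25.48
ee_pos: [0.4483, -0.2493, 0.1216]
tool_rot: [-179.9, -0.0, 81.0]
contact_force: [-0.1, -0.4, 0.4]
grip_width: 0.085
finger_force: 0.0
```

{"api": "drive_tool", "payload": {"moves": [[0,0,0,0,0,-1,85],[0,0,0,0,0,-1,85],[0,0,0,0,0,-0.6,85],[0,0,0,0,0,0,85],[0,0,0,0,0,0,85]]}}

```text
t: 26.1
ee_pos: [0.4488, -0.2496, 0.2247]
tool_rot: [-180.0, -0.0, 81.0]
contact_force: [-0.2, -0.1, -0.2]
grip_width: 0.0851
finger_force: 0.0
```

```bash
python3 s.py; python3 - <<'E'
from h import *
w=snap('wrist');t=snap('top');hsv=cv2.cvtColor(t['color'],cv2.COLOR_BGR2HSV)
u,v=map(int,proj(t,[.636,-.082,.028]))
m=(hsv[...,1]<70)&(hsv[...,2]>90)
for r in m[v-10:v+12,u-20:u+20]: print(''.join('#' if x else '.' for x in r))
# reacher in wrist: shaft (bright, low sat) & dark housing
h=cv2.cvtColor(w['color'],cv2.COLOR_BGR2HSV);b=((h[...,1]<40)&(h[...,2]>130))
for z,x in((.028,.06),(.028,.12)):
    y=np.radians(81);p=proj(w,[.4494+x*np.cos(y),-.2498+x*np.sin(y),z]);r=int(p[1]);c=np.where(b[r,200:320])[0]+200 if 0<=r<384 else []
    print(p,c[:1],c[-1:])
for n,z,c in [('vial',.05,(.7416,.0862)),('loupe',.038,(.7885,-.0929)),('spool',.032,(.7469,-.24)),('tin',.086,(.4184,.3555))]:
    u,v=proj(t,[*c,z]).astype(int);print(n,t['color'][v,u])
E
```

```text
26.1 [ 0.44881817 -0.24959187  0.22466295] [-0.23383489 -0.14046124 -0.24585038] 0.0 [-0.04508991  0.00073022  0.01802379] [-1.79969667e+02 -1.21198965e-02  8.09894621e+01]
........................................
........................................
........................................
........................................
........................................
........................................
...............#######..................
..............##########................
.............############...............
.............############...............
...........######....#####..............
...........######....#####..............
...........######....#####..............
...........########.######..............
.............#############..............
..............###########...............
...............##########...............
................########................
...............##.....#.................
........................................
........................................
........................................
[255.20533125 117.40943972] [] []
[255.21633089  62.58722917] [253] [259]
vial [29 32 34]
loupe [30 33 36]
spool [ 47 116  36]
tin [13 38 74]
```

The reacher is standing where it was released, with its shaft on the expected line. The pot is centred in the tray and the bystanders are in their places.

```bash
python3 -c "
from bench import env
print(env.close_job())"
```

```text
the job is handed in; nothing more can be done
None
```

The job is handed in: the pot stands in the tray, drawn out with about 4 N from the jaws and never touched by the gripper. The reacher stands released on the open bench, and the other things look undisturbed. It took about 26 s of the 72 s allowed; no verdict was shown.

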